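# Ring and present the tasting dish

## Task

Ring the counter bell for the customer: push its plunger fully down and let it come up again. Then take the white tasting dish by the wooden grip of its handle, lift it about a hand's breadth above its board and only then turn it a quarter turn, either way, so that the handle runs square across the board instead of along it; keep the dish level and the loose red sweet in its middle all the while. Finish still holding the dish up over the board, level and still, and leave the jar, bottles and spoon alone.

Things in the scene. Friction and masses are not known exactly. Their poses are not given: they have to be found in the camera images.
- bell_push (a point): top of the small metal plunger (knob 11 mm across) on the white-domed counter bell (76 mm across, 60 mm high, black foot, fixed to the counter); the point is the middle of the plunger's upper face, z up. The dome's top lies 14 mm below it.
- bell_plunger (a joint): travel of the bell's plunger in m: 0 up, 0.004 fully down; a spring pushes it back up; fully down takes about 8 N.
- board: dark wooden serving board, 210 x 150 x 12 mm, fixed flat on the counter; origin at the centre of its underside, x along its long side, y along its short side, z up. A brass-ringed dark dot marks its -x end.
- dish_grip (a point): centre of the light wooden grip (56 long x 14 wide x 16 mm high) in the middle of the steel handle that arches over the white tasting dish; x along the handle, y across it (pinch it so, from above), z up. It lies 87 mm above the dish's underside, over its middle. The handle's uprights stand 64 mm to either side along x. At the start the handle lies along the board within 6 degrees.
- dish_middle (a point): where the sweet's centre is when it lies in the middle of the dish: on the dish's axis, 19 mm above its underside; axes as for the grip. The dish is loose, 134 mm across, 24 mm high at the rim, about 0.25 kg, standing on the board within 10 mm of its centre; inside it is a shallow cone rising 10 degrees from middle to rim.
- sweet_center (a point): centre of the loose red round sweet, 26 mm across, about 15 g, lying in the middle of the dish; it rolls freely on the dish if the dish is jerked or tipped.
- honey_jar: glass jar with red lid, 62 mm across, 86 mm high, loose bystander; origin at the centre of its underside, z up.
- greenjuice_3: small green juice bottle, 41 mm across, 125 mm high, loose bystander; origin at the centre of its underside, z up.
- greenjuice_4: second small green juice bottle, same size, loose bystander; origin at the centre of its underside, z up.
- teaspoon: teaspoon, 132 x 26 x 9 mm, loose bystander lying on the counter; origin at the centre of its underside, x along it.
Mind the look-alikes: they are no part of the job. Leave any blue, purple or turquoise look-alike of the part that bears bell_push alone.

How it is judged (in metres and radians):
On the way, in this order (a step that is already met when the one before it is completed fails the run):
1. the bell's plunger is pushed fully down (value of joint bell_plunger above 0.0032 m), for 0.05 s.
2. the plunger has come up again (value of joint bell_plunger below 0.001 m), for 0.1 s.
3. the dish is lifted clear of the board in the fingers, not yet turned, with the sweet in its middle (height (world z) of dish_grip above 0.135 m and angle between the x axis of dish_grip and the x axis of board, either way round below 0.3 rad and distance between sweet_center and dish_middle below 0.02 m and contact force between the fingers and dish above 0.5 N), for 0.1 s.
4. the raised dish is turned a quarter turn, square across the board (height (world z) of dish_grip above 0.135 m and angle between the y axis of dish_grip and the x axis of board, either way round below 0.14 rad and distance between sweet_center and dish_middle below 0.02 m), for 0.2 s.
At the end, for the whole second after the job is handed in: Held in the fingers clear of the board: grip 145 to 320 mm above the counter, dish centre within 70 mm of the board's, handle square across it within 8 degrees, level within 7 degrees, sweet within 15 mm of the middle; plunger up; bystanders within 30 mm of their places (height (world z) of dish_grip between 0.145 and 0.32 m and angle between the y axis of dish_grip and the x axis of board, either way round below 0.14 rad and angle between dish_grip's own z axis and vertical below 0.12 rad and distance between sweet_center and dish_middle below 0.015 m and horizontal distance between dish_middle and board below 0.07 m and contact force between the fingers and dish above 0.5 N and contact force between dish and board below 0.05 N and value of joint bell_plunger below 0.001 m and distance of each of honey_jar, greenjuice_3, greenjuice_4, teaspoon from where it was at the start of the episode below 0.03 m); the arm keeps its last pose, push and grip.
It fails at once if the sweet rolls more than 30 mm from the middle of the dish (distance between sweet_center and dish_middle above 0.03 m).
It fails at once if the dish is tipped more than 0.25 rad (14 degrees) (angle between dish_grip's own z axis and vertical above 0.25 rad).
It fails at once if the dish is turned while it is still down on the board (height (world z) of dish_grip below 0.115 m and angle between the x axis of dish_grip and the x axis of board, either way round above 0.6 rad).
It fails at once if a bystander is shoved or knocked over (distance of any of honey_jar, greenjuice_3, greenjuice_4, teaspoon from where it was at the start of the episode above 0.04 m).
It also fails if it takes over 58 s, if anything falls off the work surface, if the arm or the gripper's body presses on something with over 40 N, if the wrist force passes 120 N, or if a joint passes its speed limit or range.

## Robot

A 6-joint arm with a two-finger parallel gripper is mounted at the origin on a cart in front of the work surface, level with it; the furniture and walls round the work are solid. World frame = base frame: x ahead of the robot, y to its left, z up, the work surface at z = 0. Lengths are in mm, angles in rad, forces in N, time in s.
With the tool pointing down it reaches from about 300 to 775 mm from the base axis. Payload 14.6 kg.
Tool frame: the origin (TCP) lies midway between the tips of the shut fingers; the grasp point (between the pads) lies 19 mm behind it (manip.tcp_to_grasp is the distance from the TCP to the grasp point, in mm); z points along the fingers, x is the direction in which the jaws open and shut, and the axes are right-handed (so a half turn about z gives the same grasp; the last joint's range is limited). The gripper opens to 94 mm and grips with 3 to 60 N. Pads are 16 mm wide; open, the fingers measure 119 mm over their backs; the gripper's body (75 mm by 177 mm) begins 78 mm behind the grasp point.
Start: joints at [1.154, 0.3, 1.521, -0, 1.321, -0.067], TCP at [188.487, 516.683, 205.446] pointing down, gripper open.
Joint ranges: [-3.03, 3.03], [-0.79, 2.21], [0.23, 2.52], [-1.04, 4.18], [0, 3.07], [-2.55, 2.55]. Speed limits (rad/s): [2.22, 2.22, 2.57, 3.14, 3.14, 3.14].

## Interface

Orientations are given as [roll, pitch, yaw] about the fixed x, y, z axes, in that order (R = Rz(yaw) Ry(pitch) Rx(roll)).
In Python, from cell import manip gives the robot as it stands.
- The arm moves only by the tool arm_command, never from a script. Its argument "steps" is a list of rows, each a list of 3 entries, a list of its own where there are three numbers: the opening, from 0 (shut) to 1 (fully open), then the shift along the tool's x, y, z in cm, then the turn about the tool's z in rad. A call has 1 to 5 rows; each row shifts and turns the commanded pose from where the row before left it, along the tool's axes as they then stand; what a row does not reach is not made up. A row lasts 1/12 s, in which the tool goes at most 41.7 mm and 7.16 degrees, less where a joint would pass 70% of its speed; a pose out of reach is approached as far as the arm can. A call with a gripper value outside its range is refused whole. The fingers move at their own pace and stop on an object; "force" is the grip in N (left out, the last holds). Time passes only in rows, so rows that do not move let the fingers close. It gives the time, the measured TCP pose, the force and the opening at its end, in the units of the state.
- manip.read_state(): the state, without advancing time (a new reading comes with each control period).
- manip.camera(name): name is "scene" or "side" or "wrist"; returns (picture, depth): 480x640x3 uint8, red, green, blue; 480x640 float32, mm along the optical axis (not along the pixel's ray), 0 where there is no reading.
- manip.calibration(name): a dict with "fx", "fy", "cx", "cy" (pixels), "distortion" ([k1, k2, p1, p2, k3] as OpenCV has them; the pictures are not rectified), "R" (3x3) and "t" (3): a world point X has camera coordinates R X + t; the wrist camera has in their place "tool_from_camera" (4x4, takes a point from camera to tool coordinates, whose origin is the TCP and whose axes are the tool frame's). Camera axes: x right, y down, z forward; pixel columns grow to the right and rows downward; lengths in mm; the calibration is good to about 2 mm. A picture is of the moment at which its call begins: read the wrist's pose just before it. calibration takes no time and is no camera call.
- manip.sign_off(): hands the job in, once; it reports no verdict.
The state is a dict: "clock": time; "joints": joint angles; "qd": joint speeds; "effort": joint torques, N m; "eef_pos": TCP position; "eef_rot": TCP orientation; "wrist_force": force on the tool from outside, world axes, zero at the start; "moment": the same for the moment, N m; "finger_gap": finger opening in mm.
Only numpy, scipy, OpenCV 4.12 (cv2) and the standard library are available. Lean on these libraries where they do the work, as an engineer would, in place of code of your own. Each camera call takes 0.05 s, during which the arm holds its last target.

## Working session

There is one attempt and no reset: what is moved stays moved. The work goes in short steps, Python scripts to look and compute and a tool call to move; the robot and the scene stay as the last step left them, time stands still between calls to the robot, and variables do not carry over. Pictures are saved under pics/ and viewed, and the job is handed in when it is done.

Besides the shell and the picture viewer there is one more tool, called as name(argument=value, ...) on one line, values as JSON. arm_command: Moves the arm, as the interface text tells. Its arguments: {"type":"object","properties":{"steps":{"type":"array","items":{"type":"array"}},"force":{"type":"number"}},"required":["steps"]}

```bash
mkdir -p pics; ls
python3 - <<'E'
from cell import manip
import cv2,numpy as np
print(manip.read_state())
for n in ["scene","side","wrist"]:
    p,d=manip.camera(n)
    cv2.imwrite(f"pics/{n}0.png",p[:,:,::-1]); np.savez(f"pics/{n}0.npz",p=p,d=d)
    print(n,manip.calibration(n))
E
```

```text
pics
{'clock': 0.0, 'joints': array([ 1.15436954e+00,  3.00454949e-01,  1.52160209e+00, -9.95840672e-06,
        1.32073259e+00, -6.66035939e-02]), 'qd': array([ 0.00037214,  0.00214897,  0.00088014, -0.00054606, -0.00030678,
        0.00079614]), 'effort': array([ 1.95112414e-03, -5.31812847e+01, -3.52731800e+01,  7.09411665e-02,
        2.43060436e-02, -8.87274109e-05]), 'eef_pos': array([188.39571305, 516.42844599, 204.88631284]), 'eef_rot': array([-3.14152261e+00,  1.19497044e-03,  1.22097564e+00]), 'wrist_force': array([ 0.300346  ,  0.34320648, -0.38239764]), 'moment': array([-0.03831301, -0.03523506,  0.00745774]), 'finger_gap': 94.2254587316136}
scene {'fx': 584.3639880591205, 'fy': 584.3639880591205, 'cx': 309.1736263513502, 'cy': 238.48835095462331, 'distortion': array([-0.07127914,  0.        ,  0.        ,  0.        ,  0.        ]), 'R': array([[-0.53447762, -0.84507073,  0.01375261],
       [-0.45563363,  0.2743912 , -0.84682198],
       [ 0.71185088, -0.45887355, -0.5316986 ]]), 't': array([ 224.12716583,  365.2616088 , 1309.69771784])}
side {'fx': 522.1175610251163, '
[... 227 characters left out ...]
.23821268, -0.29982312, -0.92377531],
       [ 0.51651857,  0.76637882, -0.38193201]]), 't': array([-479.94274631,  193.05900359,  969.72538453])}
wrist {'fx': 404.06777633920655, 'fy': 404.06777633920655, 'cx': 313.8970165905167, 'cy': 235.0886455309572, 'distortion': array([0.02688622, 0.        , 0.        , 0.        , 0.        ]), 'tool_from_camera': array([[ 9.99999200e-01, -1.14255288e-03, -5.42062639e-04,
        -4.71536295e-01],
       [ 1.24785294e-03,  9.61062523e-01,  2.76328190e-01,
        -8.16899984e+01],
       [ 2.05236519e-04, -2.76328646e-01,  9.61063181e-01,
        -1.80078321e+02],
       [ 0.00000000e+00,  0.00000000e+00,  0.00000000e+00,
         1.00000000e+00]])}
```

View pics/scene0.png

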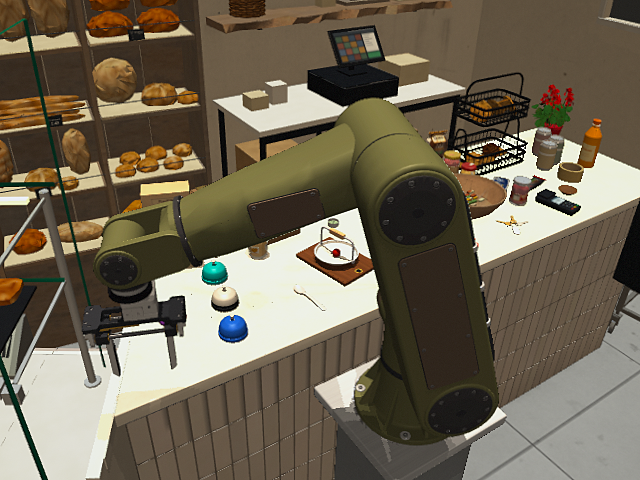

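View pics/side0.png

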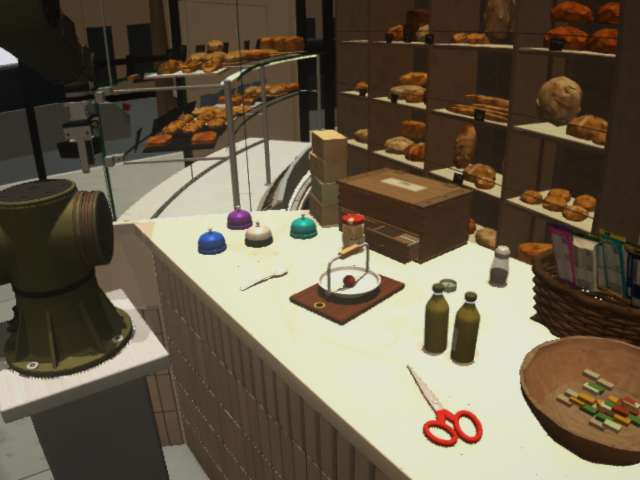

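View pics/wrist0.png

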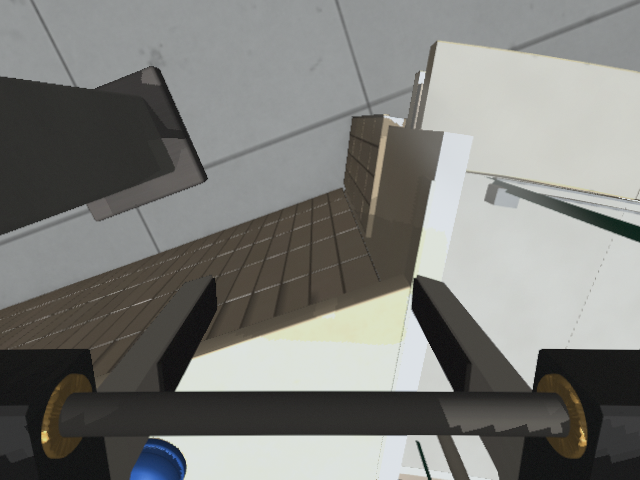

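The scene view shows the white bell at (225,297), with teal and blue look-alikes either side and the dish at (336,252). The side view shows the white bell at (259,233), purple, blue and teal bells around it, the dish at (349,280) and its grip at (348,251). The wrist view doesn't include the job. I'll zoom in next.

Run:
```python
import cv2
a=cv2.imread("pics/scene0.png"); b=cv2.imread("pics/side0.png")
def z(im,x,y,w,h,s,n): cv2.imwrite("pics/"+n,cv2.resize(im[y:y+h,x:x+w],None,fx=s,fy=s,interpolation=cv2.INTER_CUBIC))
z(a,195,210,190,140,4,"zs.png"); z(b,190,190,220,150,3.6,"zd.png")
```

```text
(no output)
```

View pics/zs.png

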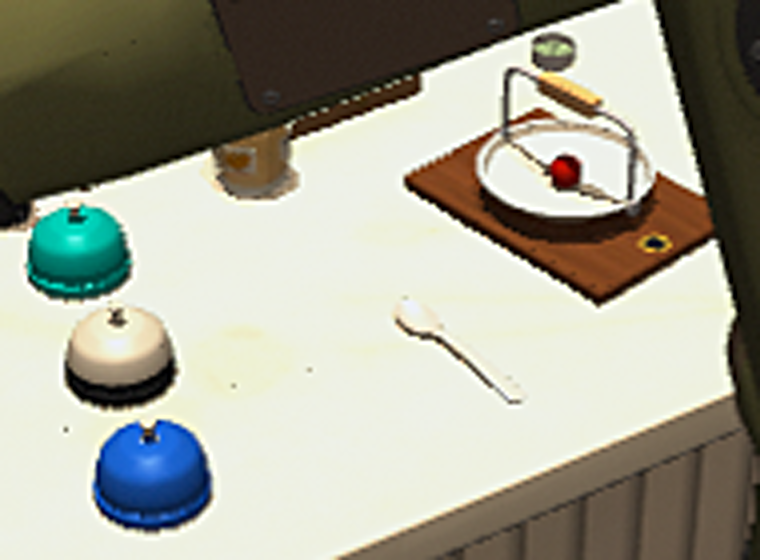

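View pics/zd.png

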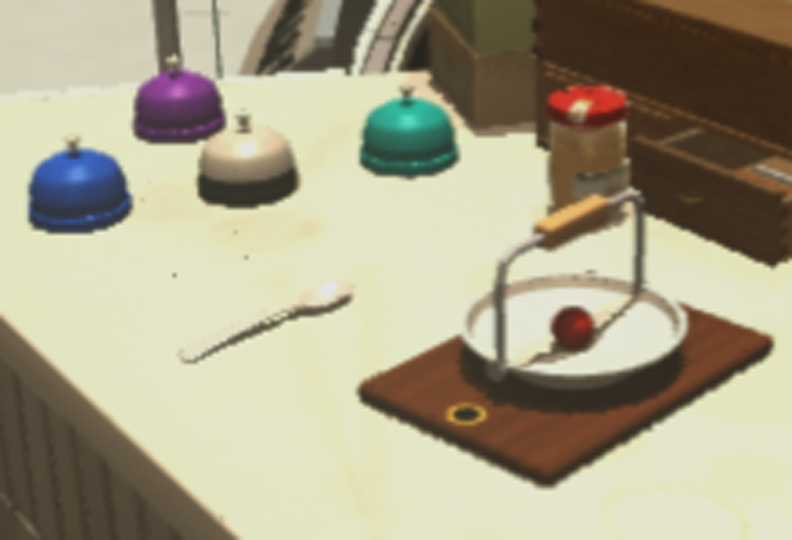

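```bash
cat > h.py <<'E'
import numpy as np,cv2
from cell import manip
C={n:manip.calibration(n) for n in("scene","side","wrist")}
def ray(n,u,v,T=None):
    c=C[n];K=np.array([[c['fx'],0,c['cx']],[0,c['fy'],c['cy']],[0,0,1]])
    x,y=cv2.undistortPoints(np.array([[[u,v]]],float),K,c['distortion'])[0,0]
    d=np.array([x,y,1.])
    if n=="wrist":
        M=T@c['tool_from_camera']; o=M[:3,3]; d=M[:3,:3]@d
    else: o=-c['R'].T@c['t']; d=c['R'].T@d
    return o,d/np.linalg.norm(d)
def plane(r,z): o,d=r; return o+d*(z-o[2])/d[2]
def tri(r1,r2):
    (o1,d1),(o2,d2)=r1,r2
    s=np.linalg.lstsq(np.c_[d1,-d2],o2-o1,rcond=None)[0]
    a,b=o1+s[0]*d1,o2+s[1]*d2
    return (a+b)/2,np.linalg.norm(a-b)
def toolT(st):
    from scipy.spatial.transform import Rotation as R
    T=np.eye(4);T[:3,:3]=R.from_euler('xyz',st['eef_rot']).as_matrix();T[:3,3]=st['eef_pos'];return T
E
python3 - <<'E'
from h import *
np.set_printoptions(precision=1,suppress=True)
S=lambda u,v:ray("scene",195+(u+.5)/4-.5,210+(v+.5)/4-.5)
D=lambda u,v:ray("side",190+(u+.5)/3.6-.5,190+(v+.5)/3.6-.5)
print("knob",tri(S(118,312),D(243,116)),plane(S(118,312),60),plane(D(243,116),60))
for b,s,d in [("teal",(78,210),(406,91)),("blue",(150,430),(72,141))]: print(b,tri(S(*s),D(*d)))
print("purple",plane(D(173,61),60))
print("dot",tri(S(655,243),D(467,414)))
print("corner near",tri(S(600,300),D(547,484)),"left",tri(S(405,181),D(360,390)))
print("board right corner side",plane(D(772,343),12), "scene far",plane(S(538,110),12))
print("gripendA",tri(S(541,76),D(607,203)),"B",tri(S(602,102),D(538,236)))
print("sweet",tri(S(566,171),D(573,328)))
print("jar",plane(D(588,93),86),"spoon",tri(S(400,305),D(345,292)),tri(S(520,400),D(185,355)))
for n,cr in(("scene",(325,222,25,25)),("side",(335,238,28,25))):
    im=np.load(f"pics/{n}0.npz")['p'];x,y,w,h=cr
    hsv=cv2.cvtColor(im[y:y+h,x:x+w],cv2.COLOR_RGB2HSV)
    m=((hsv[...,1]>90)&(hsv[...,2]>110)&(hsv[...,0]>8)&(hsv[...,0]<28)).astype(np.uint8)
    k,l,s,c=cv2.connectedComponentsWithStats(m);i=1+np.argmax(s[1:,4])
    print(n,s[i],c[i]+[x,y]); 
    if n=="scene":a=ray(n,*(c[i]+[x,y]))
    else:b=ray(n,*(c[i]+[x,y]))
print("grip c",tri(a,b),plane(a,99),plane(b,99))
# bottles
for u,v in((437.5,289),(470.5,298)): print("bottle",plane(ray("side",u,v),125))
E
```

```text
knob (array([532.9, 200.3,  55.6]), np.float64(3.635785032559588)) [524.5 203.3  60. ] [530.3 193.1  60. ]
teal (array([658.1, 172.4,  54.8]), np.float64(2.741454062794901))
blue (array([411.8, 235.7,  54.8]), np.float64(3.775996768345847))
purple [546.9 340.   60. ]
dot (array([ 457. , -194.8,   11.9]), np.float64(0.591696666289976))
corner near (array([ 514.2, -186.9,  -65.9]), np.float64(13.811853656913975)) left (array([514.6, -47.6,  11.4]), np.float64(133.48358218175548))
board right corner side [ 651.1 -236.5   12. ] scene far [ 654.1 -223.9   12. ]
gripendA (array([ 576.5, -170.8,  100.9]), np.float64(0.4811922595682292)) B (array([ 516.6, -184.8,  103.2]), np.float64(3.376924221541244))
sweet (array([ 546.8, -176.3,   30.6]), np.float64(0.23478188790629662))
jar [711.2  17.1  86. ] spoon (array([496.5,  -0.4,   3.2]), np.float64(2.8928628477367626)) (array([369.2, -16.9,   1.6]), np.float64(3.151181941321559))
scene [ 4  6 16  9 47] [337.1 231.7]
side [  4   5  20  12 115] [348.2 248.4]
grip c (array([ 545.8, -175.6,  105.1]), np.float64(0.9060174909280067)) [ 553.1 -181.1   99. ] [ 555.1 -163.8   99. ]
bottle [ 531.1 -437.6  125. ]
bottle [ 550.1 -492.5  125. ]
```

The knob comes out near (530,198,~58) and the grip near (546,-176,~103). The sweet's height of 30.6 mm matches the expected 31. I'll move above the bell and refine with the wrist camera.

arm_command(steps=[[1, [-1.2, 2.9, 0], 0], [1, [-1.2, 2.9, 0], 0], [1, [-1.2, 2.9, 0], 0], [1, [-1.2, 2.9, 0], 0], [1, [-1.2, 2.9, 0], 0]])

```text
clock: 0.57
eef_pos: [304.9, 409.4, 205.3]
eef_rot: [-3.142, 0.0, 1.221]
wrist_force: [0.1, 0.9, 0.6]
finger_gap: 94.0
```

arm_command(steps=[[1, [-1.2, 2.9, 0], 0], [1, [-1.2, 2.9, 0], 0], [1, [-1.2, 2.9, 0], 0], [1, [-1.2, 2.9, 0], 0], [1, [-1.2, 2.9, 0], 0]])

```text
clock: 0.98
eef_pos: [420.7, 303.3, 205.4]
eef_rot: [-3.141, 0.0, 1.221]
wrist_force: [0.6, -0.3, -0.7]
finger_gap: 94.0
```

arm_command(steps=[[1, [-1.2, 2.9, 0], 0], [1, [-1.2, 2.9, 0], 0], [1, [-1.2, 2.9, 0], 0], [1, [-1.2, 2.9, 0], 0], [1, [-1.2, 2.6, 0], 0]])

```text
clock: 1.4
eef_pos: [533.7, 198.1, 205.2]
eef_rot: [-3.141, 0.0, 1.221]
wrist_force: [0.5, 0.3, -1.0]
finger_gap: 93.6
```

arm_command(steps=[[1, [0, 0, 0], 0], [1, [0, 0, 0], 0], [1, [0, 0, 0], 0]])

```text
clock: 1.65
eef_pos: [532.2, 199.8, 205.2]
eef_rot: [-3.141, 0.0, 1.221]
wrist_force: [0.5, -0.2, -0.5]
finger_gap: 94.0
```

Run:
```python
from h import *
st=manip.read_state(); p,d=manip.camera("wrist"); T=toolT(st)
cv2.imwrite("pics/w1.png",p[:,:,::-1]); np.savez("pics/w1.npz",p=p,d=d,T=T); print(st)
```

```text
{'clock': 1.65, 'joints': array([ 2.94592917e-01,  3.41795686e-01,  1.46654289e+00,  1.55518699e-04,
        1.33391044e+00, -9.26345114e-01]), 'qd': array([ 0.01954113, -0.01186179,  0.00427348, -0.00022848, -0.00064573,
       -0.00088098]), 'effort': array([-1.46417655e+00, -5.50270879e+01, -3.56860936e+01, -1.48944062e-02,
        5.92977111e-02, -4.49737301e-02]), 'eef_pos': array([532.23659326, 199.78253081, 205.17213755]), 'eef_rot': array([-3.14097713e+00,  2.73481507e-04,  1.22090157e+00]), 'wrist_force': array([ 0.47503469, -0.22372295, -0.45004431]), 'moment': array([-0.03369638,  0.02135295, -0.01474977]), 'finger_gap': 93.99632527004422}
```

View pics/w1.png

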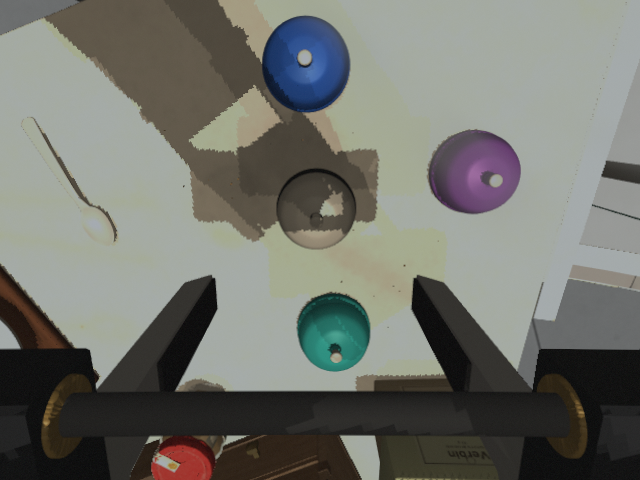

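The white bell is at about (316,209) and its knob near (316,217), both in the arm's shadow. Blue is above it, purple to the right and teal below.

Run:
```python
from h import *
np.set_printoptions(precision=1,suppress=True)
z=np.load("pics/w1.npz");p,d,T=z['p'],z['d'],z['T']
c=p[160:260,266:366];c=np.clip(c.astype(float)*2,0,255).astype(np.uint8)
cv2.imwrite("pics/w1z.png",cv2.resize(c,None,fx=6,fy=6,interpolation=cv2.INTER_NEAREST)[:,:,::-1])
print(d[205:228,308:326:2])
for v in(214,217,219): print(plane(ray("wrist",316,v,T),60))
print(plane(ray("wrist",316,209,T),20))
```

```text
[[345.5 345.9 346.6 346.  345.4 345.8 346.6 345.9 344.9]
 [345.1 346.1 346.1 346.5 346.2 346.2 345.6 347.  346.2]
 [346.6 346.8 345.3 346.9 345.9 345.3 345.8 346.7 345.9]
 [345.7 346.4 346.7 346.7 345.9 346.4 346.5 345.8 347. ]
 [345.5 346.2 346.3 346.2 347.1 347.  348.1 346.6 346.4]
 [347.6 346.3 345.6 346.2 346.8 346.5 345.8 347.2 346.1]
 [345.9 347.5 347.8 345.5 347.  345.5 346.3 348.9 346.6]
 [347.3 348.  348.4 346.  347.1 347.2 347.  346.6 348.1]
 [346.8 345.5 346.1 351.6 350.2 354.3 347.7 346.8 347.3]
 [346.2 347.3 353.2 348.9 348.1 350.3 346.3 347.1 347.8]
 [347.6 347.2 350.7 346.8 348.3 347.  380.  347.5 347.8]
 [348.  379.3 348.1 334.4 333.9 335.  379.4 347.5 347.9]
 [348.2 381.2 333.1 333.1 332.8 332.4 351.6 347.7 347.6]
 [347.9 381.  334.3 332.3 331.5 333.9 334.3 347.7 348.4]
 [348.5 335.8 333.7 332.6 333.3 333.6 333.9 347.4 346.6]
 [348.3 334.7 331.9 334.1 333.8 332.7 333.1 349.  349. ]
 [348.6 334.4 333.9 334.9 334.4 333.6 334.9 335.9 350.7]
 [349.5 335.3 333.9 334.3 333.9 333.6 335.6 333.5 349.4]
 [349.7 333.9 334.7 333.7 332.8 336.2 334.8 335.1 349.7]
 [349.1 335.4 334.1 335.8 336.  335.2 335.4 350.  350.8]
 [350.3 335.2 334.5 334.3 334.7 334.7 333.  351.3 351.2]
 [352.  349.2 333.8 335.8 334.  334.5 334.8 350.  351.4]
 [351.1 352.2 335.6 335.4 335.8 335.  351.7 351.3 350.9]]
[526.6 203.   60. ]
[529.  202.1  60. ]
[530.6 201.5  60. ]
[530.9 201.6  20. ]
```

View pics/w1z.png

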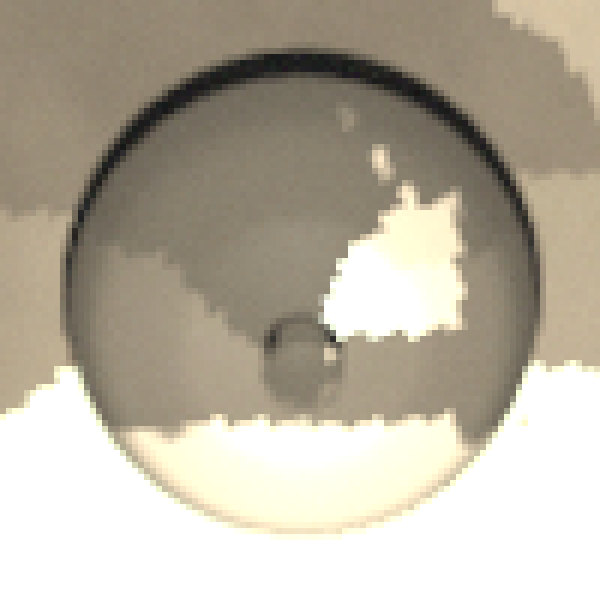

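The wrist view puts the knob centre at about (532,201,60), and the TCP is within 2 mm of that. I'll shut the fingers and descend.

arm_command(steps=[[0, [0.1, 0, 2.5], 0], [0, [0, 0, 3], 0], [0, [0, 0, 3], 0], [0, [0, 0, 2.5], 0], [0, [0, 0, 1], 0]], force=20)

```text
clock: 2.12
eef_pos: [530.9, 201.0, 82.3]
eef_rot: [-3.138, 0.003, 1.222]
wrist_force: [-1.0, -0.4, -1.4]
finger_gap: 64.2
```

arm_command(steps=[[0, [0, 0, 0.5], 0], [0, [0, 0, 0.5], 0], [0, [0, 0, 0.5], 0], [0, [0, 0, 0], 0], [0, [0, 0, 0], 0]])

```text
clock: 2.53
eef_pos: [533.3, 200.6, 71.2]
eef_rot: [3.141, -0.001, 1.221]
wrist_force: [0.7, 0.7, 0.3]
finger_gap: 30.3
```

Fingers are still closing, so I'll wait.

arm_command(steps=[[0, [0, 0, 0], 0], [0, [0, 0, 0], 0], [0, [0, 0, 0], 0], [0, [0, 0, 0], 0], [0, [0, 0, 0], 0]])

```text
clock: 2.95
eef_pos: [533.0, 200.5, 70.6]
eef_rot: [3.141, -0.0, 1.221]
wrist_force: [0.1, 0.9, -0.9]
finger_gap: 0.7
```

arm_command(steps=[[0, [0, 0, 0.3], 0], [0, [0, 0, 0.3], 0], [0, [0, 0, 0.2], 0], [0, [0, 0, 0.2], 0], [0, [0, 0, 0.1], 0]])

```text
clock: 3.37
eef_pos: [532.9, 200.5, 59.2]
eef_rot: [-3.141, 0.0, 1.221]
wrist_force: [-1.8, -1.1, 3.2]
finger_gap: 0.2
```

arm_command(steps=[[0, [0, 0, 0.15], 0], [0, [0, 0, 0.15], 0], [0, [0, 0, 0.1], 0], [0, [0, 0, 0], 0]])

```text
clock: 3.7
eef_pos: [533.0, 200.5, 56.6]
eef_rot: [3.141, -0.0, 1.221]
wrist_force: [-7.1, -2.7, 14.3]
finger_gap: 0.5
```

arm_command(steps=[[0, [0, 0, 0.1], 0], [0, [0, 0, 0], 0], [0, [0, 0, 0], 0]])

```text
clock: 3.95
eef_pos: [533.1, 200.5, 56.4]
eef_rot: [3.141, -0.0, 1.221]
wrist_force: [-11.0, -4.0, 24.3]
finger_gap: 0.5
```

arm_command(steps=[[0, [0, 0, -0.5], 0], [0, [0, 0, -1.5], 0], [0, [0, 0, -2.5], 0], [0, [0, 0, -3], 0], [0, [0, 0, -3], 0]])

```text
clock: 4.37
eef_pos: [532.7, 200.4, 160.3]
eef_rot: [-3.141, 0.001, 1.221]
wrist_force: [0.5, -0.3, 0.6]
finger_gap: 0.5
```

The plunger hit its stop: force rose to 24 N with no further travel. I'm leaving the bell and going over the dish.

arm_command(steps=[[1, [-2, 0.8, -1.5], 0], [1, [-3.4, 1.4, -1.5], 0], [1, [-3.6, 1.4, -1.5], 0], [1, [-3.6, 1.4, -1.5], 0], [1, [-3.6, 1.4, -1.5], 0]])

```text
clock: 4.78
eef_pos: [537.3, 24.7, 235.2]
eef_rot: [3.141, -0.0, 1.221]
wrist_force: [0.7, 1.2, 0.3]
finger_gap: 30.0
```

arm_command(steps=[[1, [-3.8, 1.5, 0], 0], [1, [-3.8, 1.5, 0], 0], [1, [-3.8, 1.5, 0], 0], [1, [-3.8, 1.5, 0], 0], [1, [-3.5, 1.5, 0], 0]])

```text
clock: 5.2
eef_pos: [543.6, -177.3, 234.5]
eef_rot: [3.141, 0.0, 1.221]
wrist_force: [0.2, 0.5, 0.6]
finger_gap: 63.7
```

arm_command(steps=[[1, [0, 0, 0], -0.11], [1, [0, 0, 0], -0.11], [1, [0, 0, 0], -0.11], [1, [0, 0, 0], -0.11], [1, [0, 0, 0], -0.11]])

```text
clock: 5.62
eef_pos: [544.0, -175.2, 234.2]
eef_rot: [-3.142, -0.0, 1.776]
wrist_force: [-0.3, 0.1, -0.2]
finger_gap: 93.6
```

arm_command(steps=[[1, [0, 0, 0], 0], [1, [0, 0, 0], 0], [1, [0, 0, 0], 0]])

```text
clock: 5.87
eef_pos: [544.0, -175.0, 234.4]
eef_rot: [-3.142, -0.0, 1.767]
wrist_force: [-0.0, -0.6, -0.2]
finger_gap: 94.0
```

Run:
```python
from h import *
st=manip.read_state(); p,d=manip.camera("wrist"); T=toolT(st)
cv2.imwrite("pics/w2.png",p[:,:,::-1]); np.savez("pics/w2.npz",p=p,d=d,T=T); print(st['eef_pos'],st['eef_rot'],st['joints'])
p,d=manip.camera("side"); cv2.imwrite("pics/side2.png",p[:,:,::-1])
```

```text
[ 543.97195984 -175.00575727  234.3728387 ] [-3.14155706e+00 -2.09801506e-05  1.76734177e+00] [-3.75353812e-01  3.27899592e-01  1.41697988e+00 -1.64936020e-06
  1.39675447e+00 -2.14269530e+00]
```

View pics/w2.png

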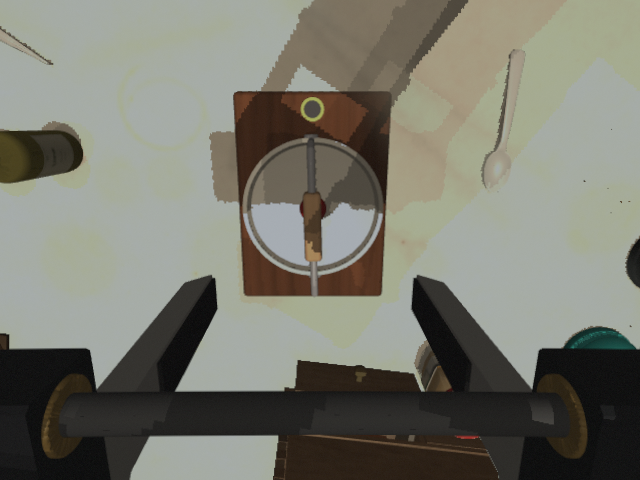

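View pics/side2.png

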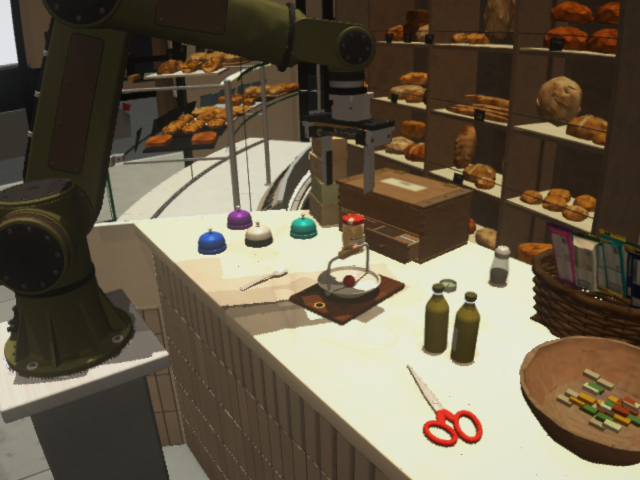

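In the wrist view the grip runs from about (312,193) to (315,262), and the board corners are near (234,92), (391,92), (383,296) and (244,296). I'll measure these.

Run:
```python
from h import *
np.set_printoptions(precision=3,suppress=True)
z=np.load("pics/w2.npz");p,d,T=z['p'],z['d'],z['T']
hsv=cv2.cvtColor(p,cv2.COLOR_RGB2HSV)
W=lambda u,v,zz:plane(ray("wrist",u,v,T),zz)
c=[W(u,v,12) for u,v in((234,92),(391,92),(383,296),(244,296))]
print(np.linalg.norm(c[0]-c[1]),np.linalg.norm(c[1]-c[2]),"board c",np.mean(c,0))
ax=(c[2]+c[3]-c[0]-c[1])[:2];print("board yaw",np.arctan2(ax[1],ax[0]))
# grip: depth band
top=np.zeros(d.shape);ok=d>0
vv,uu=np.nonzero(ok[150:300,290:340]);vv+=150;uu+=290
cw=C['wrist'];M=T@cw['tool_from_camera']
x=(uu-cw['cx'])/cw['fx'];y=(vv-cw['cy'])/cw['fy'];D=d[vv,uu]
P=(M[:3,:3]@np.stack([x*D,y*D,D])+M[:3,3:]).T
s=P[:,2]>85;Q=P[s];print(len(Q),Q.min(0),Q.max(0))
m=Q[:,:2].mean(0);w,v=np.linalg.eigh(np.cov((Q[:,:2]-m).T));print("handle dir",np.arctan2(v[1,1],v[0,1]))
t=(Q[:,:2]-m)@v[:,1];print("ext",t.min(),t.max())
# wood only
h=hsv[vv[s],uu[s]];wood=(h[:,1]>70)&(h[:,0]>5)&(h[:,0]<25)
G=Q[wood];t=(G[:,:2]-m)@v[:,1];n=(G[:,:2]-m)@v[:,0]
print(len(G),"ext",np.percentile(t,[1,99]),np.percentile(n,[1,99]),"z",np.median(G[:,2]))
cen=m+v[:,1]*np.mean(np.percentile(t,[1,99]))+v[:,0]*np.mean(np.percentile(n,[1,99]))
print("grip centre",cen)
dl=np.r_[cen,0]-np.r_[T[:2,3],0];print("in tool",T[:3,:3].T@dl,"tool x yaw",np.arctan2(T[1,0],T[0,0]))
```

```text
147.09487790639878 208.02776891883076 board c [ 542.581 -176.231   12.   ]
board yaw 0.1995162675835936
1787 [ 486.404 -192.401   95.159] [ 606.124 -160.461  110.274]
handle dir -2.9218173785093096
ext -65.1152969800466 57.144852870235525
1155 ext [-30.366  24.531] [-6.774  6.347] z 107.67274310151731
grip centre [ 545.199 -176.195]
in tool [-1.406  0.971 -0.   ] tool x yaw 1.7673417709881263
```

arm_command(steps=[[0.4, [-0.14, 0.1, 3], -0.024], [0.4, [0, 0, 3.5], 0], [0.4, [0, 0, 3], 0], [0.4, [0, 0, 1.5], 0], [0.4, [0, 0, 0.5], 0]], force=20)

```text
clock: 6.38
eef_pos: [544.1, -175.8, 116.6]
eef_rot: [-3.138, -0.002, 1.793]
wrist_force: [-0.6, -0.5, -0.0]
finger_gap: 64.0
```

arm_command(steps=[[0.4, [0, 0, 0], 0], [0.4, [0, 0, 0], 0]])

```text
clock: 6.55
eef_pos: [545.7, -176.4, 120.6]
eef_rot: [3.14, 0.001, 1.794]
wrist_force: [-0.0, 0.3, 0.1]
finger_gap: 50.8
```

Run:
```python
from h import *
st=manip.read_state(); p,d=manip.camera("wrist"); T=toolT(st)
cv2.imwrite("pics/w3.png",p[:,:,::-1]); print(st['eef_pos'],st['eef_rot'])
```

```text
[ 545.72569957 -176.37962039  120.56931074] [3.14046974e+00 7.79435396e-04 1.79436496e+00]
```

View pics/w3.png

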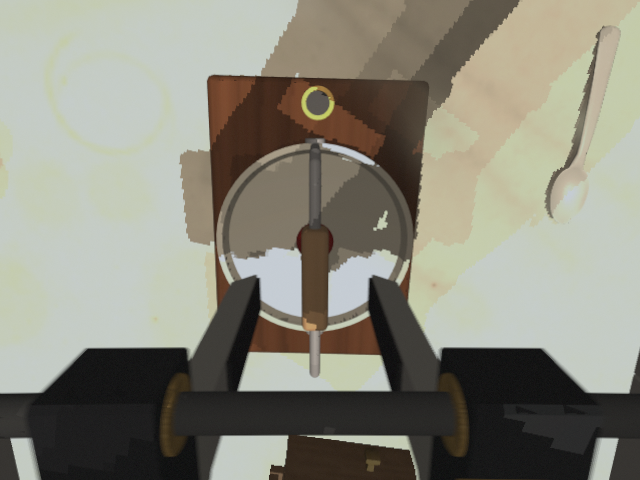

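The grip, at x≈315, is centred between the fingertips at 260 and 370 and parallel to the pads. Descending and closing.

arm_command(steps=[[0.35, [0, 0, 1.2], 0], [0.35, [0, 0, 1.2], 0], [0.35, [0, 0, 1.0], 0], [0.35, [0, 0, 0.6], 0], [0.35, [0, 0, 0.1], 0]])

```text
clock: 7.02
eef_pos: [544.5, -176.0, 76.7]
eef_rot: [-3.14, -0.001, 1.795]
wrist_force: [-0.3, 0.5, -0.4]
finger_gap: 32.9
```

arm_command(steps=[[0.2, [0, 0, 0], 0], [0.2, [0, 0, 0], 0], [0.15, [0, 0, 0], 0], [0.1, [0, 0, 0], 0], [0.1, [0, 0, 0], 0]])

```text
clock: 7.43
eef_pos: [545.4, -176.2, 78.9]
eef_rot: [3.141, 0.0, 1.795]
wrist_force: [0.0, 1.4, 2.0]
finger_gap: 14.1
```

arm_command(steps=[[0.05, [0, 0, 0], 0], [0.0, [0, 0, 0], 0], [0.0, [0, 0, 0], 0], [0, [0, 0, 0], 0], [0, [0, 0, 0], 0]])

```text
clock: 7.85
eef_pos: [545.4, -176.2, 78.9]
eef_rot: [3.141, 0.0, 1.795]
wrist_force: [-0.9, 1.2, 5.8]
finger_gap: 13.5
```

Gripped at a 13.5 mm gap. Lifting gently, with a ramp.

arm_command(steps=[[0, [0, 0, 0], 0], [0, [0, 0, -0.1], 0], [0, [0, 0, -0.2], 0], [0, [0, 0, -0.3], 0], [0, [0, 0, -0.3], 0]], force=30)

```text
clock: 8.27
eef_pos: [545.0, -176.2, 87.4]
eef_rot: [-3.141, -0.0, 1.795]
wrist_force: [0.8, -0.3, -3.2]
finger_gap: 13.5
```

arm_command(steps=[[0, [0, 0, -0.4], 0], [0, [0, 0, -0.4], 0], [0, [0, 0, -0.4], 0], [0, [0, 0, -0.3], 0], [0, [0, 0, -0.2], 0]])

```text
clock: 8.68
eef_pos: [545.3, -176.2, 105.0]
eef_rot: [3.141, 0.0, 1.795]
wrist_force: [-0.8, 0.1, -3.2]
finger_gap: 13.8
```

Run:
```python
from h import *
p,d=manip.camera("side"); cv2.imwrite("pics/side4.png",cv2.resize(p[190:340,240:440,::-1],None,fx=4,fy=4,interpolation=cv2.INTER_CUBIC))
p,d=manip.camera("wrist"); cv2.imwrite("pics/w4.png",p[:,:,::-1])
```

```text
(no output)
```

View pics/side4.png

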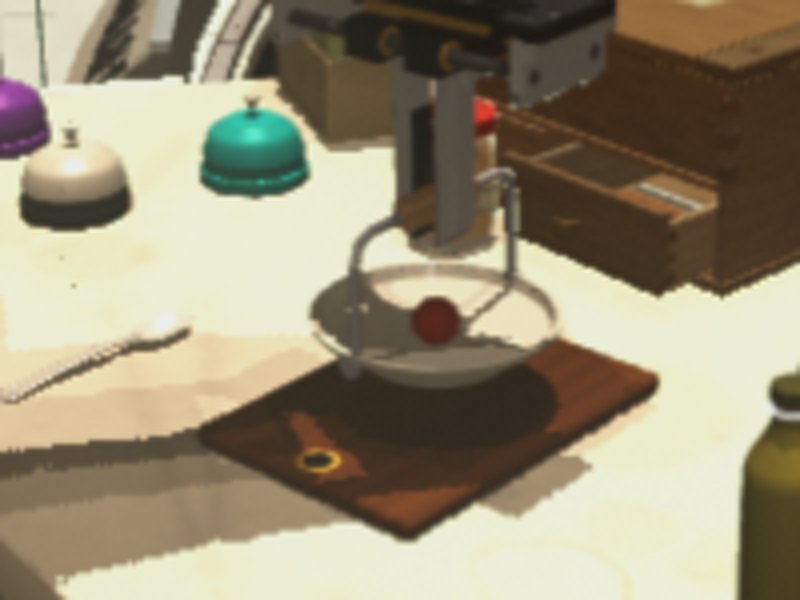

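View pics/w4.png

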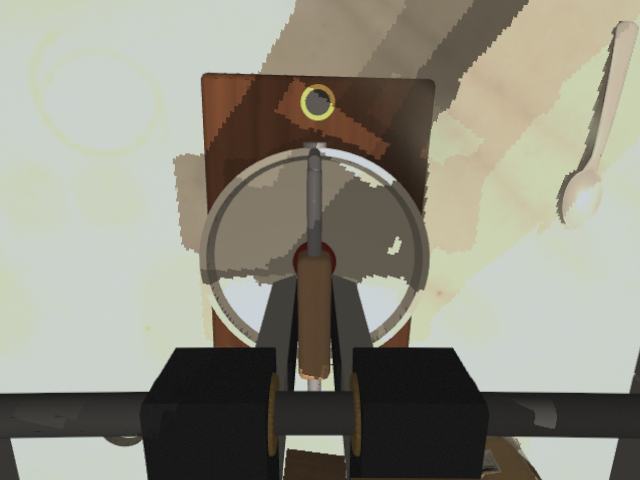

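The dish hangs level about 26 mm above the board with the sweet central. The bell's plunger is up. Lifting further.

arm_command(steps=[[0, [0, 0, -0.2], 0], [0, [0, 0, -0.3], 0], [0, [0, 0, -0.4], 0], [0, [0, 0, -0.5], 0], [0, [0, 0, -0.5], 0]])

```text
clock: 9.2
eef_pos: [545.3, -176.2, 124.0]
eef_rot: [3.141, 0.0, 1.795]
wrist_force: [0.1, -0.2, -3.4]
finger_gap: 13.9
```

arm_command(steps=[[0, [0, 0, -0.5], 0], [0, [0, 0, -0.5], 0], [0, [0, 0, -0.5], 0], [0, [0, 0, -0.5], 0], [0, [0, 0, -0.5], 0]])

```text
clock: 9.62
eef_pos: [545.2, -176.2, 149.0]
eef_rot: [3.142, 0.0, 1.795]
wrist_force: [0.1, -0.7, -2.4]
finger_gap: 13.8
```

arm_command(steps=[[0, [0, 0, -0.5], 0], [0, [0, 0, -0.5], 0], [0, [0, 0, -0.4], 0], [0, [0, 0, -0.3], 0], [0, [0, 0, -0.2], 0]])

```text
clock: 10.03
eef_pos: [545.3, -176.2, 167.9]
eef_rot: [3.141, 0.0, 1.795]
wrist_force: [1.1, -0.6, -1.9]
finger_gap: 13.3
```

arm_command(steps=[[0, [0, 0, 0], 0], [0, [0, 0, 0], 0], [0, [0, 0, 0], 0], [0, [0, 0, 0], 0], [0, [0, 0, 0], 0]])

```text
clock: 10.45
eef_pos: [545.2, -176.2, 167.3]
eef_rot: [-3.141, -0.0, 1.795]
wrist_force: [-0.3, 0.0, -3.3]
finger_gap: 14.1
```

Run:
```python
from h import *
p,d=manip.camera("side"); cv2.imwrite("pics/side5.png",cv2.resize(p[170:320,240:440,::-1],None,fx=4,fy=4,interpolation=cv2.INTER_CUBIC))
```

```text
(no output)
```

View pics/side5.png

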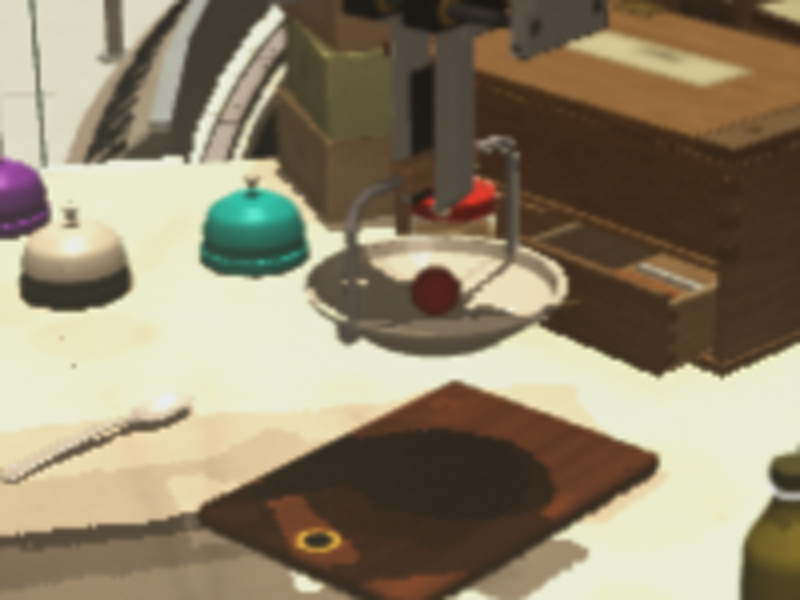

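The dish is high and level, the sweet is in the middle, and it hasn't been turned yet. Turning 1.59 rad now, ramped.

arm_command(steps=[[0, [0, 0, 0], 0.02], [0, [0, 0, 0], 0.04], [0, [0, 0, 0], 0.06], [0, [0, 0, 0], 0.07], [0, [0, 0, 0], 0.08]])

```text
clock: 10.92
eef_pos: [545.2, -176.2, 167.4]
eef_rot: [-3.141, -0.0, 1.521]
wrist_force: [0.2, -0.0, -4.1]
finger_gap: 13.9
```

arm_command(steps=[[0, [0, 0, 0], 0.08], [0, [0, 0, 0], 0.08], [0, [0, 0, 0], 0.08], [0, [0, 0, 0], 0.08], [0, [0, 0, 0], 0.08]])

```text
clock: 11.33
eef_pos: [545.2, -176.2, 167.4]
eef_rot: [-3.142, -0.0, 1.12]
wrist_force: [0.4, -0.2, -2.1]
finger_gap: 14.0
```

arm_command(steps=[[0, [0, 0, 0], 0.08], [0, [0, 0, 0], 0.08], [0, [0, 0, 0], 0.08], [0, [0, 0, 0], 0.08], [0, [0, 0, 0], 0.08]])

```text
clock: 11.75
eef_pos: [545.2, -176.2, 167.4]
eef_rot: [-3.142, 0.0, 0.72]
wrist_force: [-0.2, 0.1, -3.5]
finger_gap: 13.9
```

arm_command(steps=[[0, [0, 0, 0], 0.08], [0, [0, 0, 0], 0.08], [0, [0, 0, 0], 0.08], [0, [0, 0, 0], 0.07], [0, [0, 0, 0], 0.06]])

```text
clock: 12.17
eef_pos: [545.2, -176.2, 167.4]
eef_rot: [-3.142, 0.0, 0.35]
wrist_force: [1.1, 0.4, -1.8]
finger_gap: 13.9
```

arm_command(steps=[[0, [0, 0, 0], 0.05], [0, [0, 0, 0], 0.04], [0, [0, 0, 0], 0.03], [0, [0, 0, 0], 0.02], [0, [0, 0, 0], 0.01]])

```text
clock: 12.58
eef_pos: [545.2, -176.2, 167.4]
eef_rot: [-3.142, 0.0, 0.203]
wrist_force: [0.6, -0.2, -3.1]
finger_gap: 13.8
```

arm_command(steps=[[0, [0, 0, 0], 0], [0, [0, 0, 0], 0], [0, [0, 0, 0], 0], [0, [0, 0, 0], 0], [0, [0, 0, 0], 0]])

```text
clock: 13.0
eef_pos: [545.2, -176.2, 167.5]
eef_rot: [3.142, 0.0, 0.205]
wrist_force: [0.5, 0.6, -3.1]
finger_gap: 13.8
```

Run:
```python
from h import *
st=manip.read_state();p,d=manip.camera("wrist"); T=toolT(st);cv2.imwrite("pics/w6.png",p[:,:,::-1]);np.savez("pics/w6.npz",p=p,d=d,T=T)
print(st['eef_pos'],st['eef_rot'],st['finger_gap'])
p,d=manip.camera("side"); cv2.imwrite("pics/side6.png",cv2.resize(p[170:370,240:490,::-1],None,fx=3,fy=3,interpolation=cv2.INTER_CUBIC))
```

```text
[ 545.21282254 -176.18704875  167.45496954] [3.14157280e+00 1.79392596e-05 2.05252447e-01] 13.823363859550248
```

View pics/side6.png

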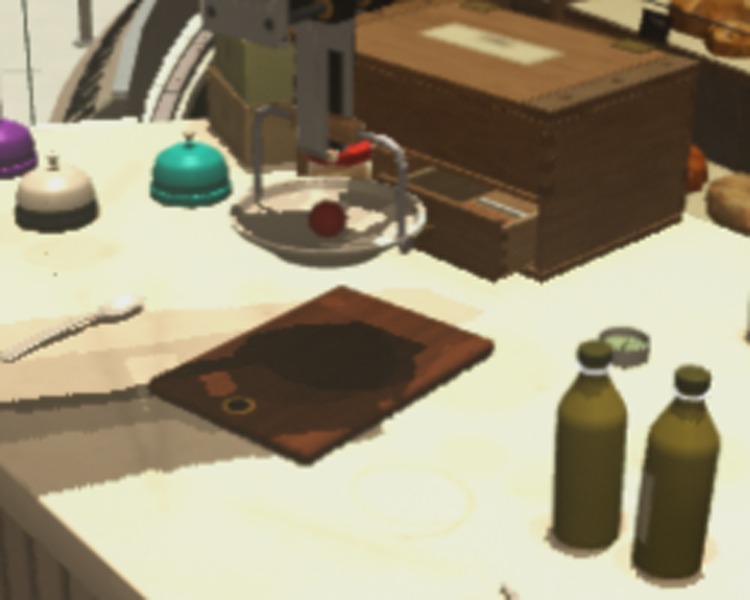

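View pics/w6.png

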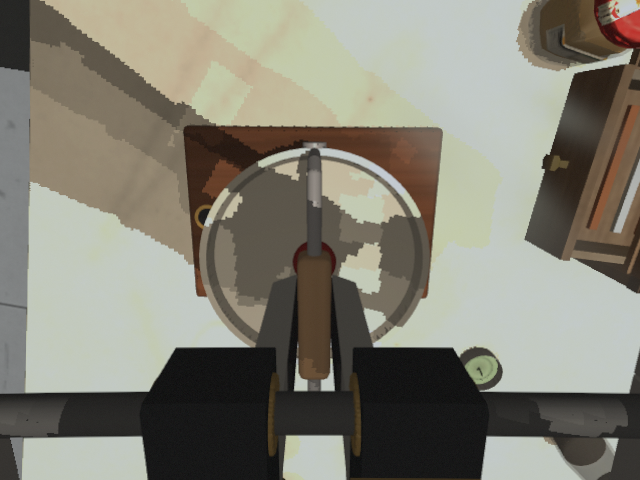

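The handle runs vertically (u≈314) and the board's long edge horizontally (row 127–128), so it is square. The dish is level and still, the sweet is in its middle and nothing else has moved. Handing in.

```bash
python3 -c "
from cell import manip
print(manip.sign_off())"
```

```text
the job is handed in; nothing more can be done
None
```

I rang the bell, then lifted and turned the dish. I handed the job in at about 13 s, with the dish still held over the board; sign-off reports no verdict.

- **Bell:** I pressed the white bell's plunger with the shut fingers. It hit its stop: the force reached 24 N and travel ended at about 3.6 mm by the measured tool height. Later side views show the plunger up again.
- **Lift:** I pinched the grip at a 13.5–14 mm gap and 30 N. The dish rose about 88 mm without turning, so the grip is about 187 mm above the counter.
- **Turn:** I then turned the dish 1.59 rad. The tool yaw is 0.205 rad and the board measured 0.20 rad, so the handle is square to well within a degree or two.
- **Final state:**
  - The tool is level and still.
  - The grip is about 3 mm from the board's measured centre.
  - The sweet looked central in both the wrist and side views, though I judged this by eye.
  - The jar, bottles and spoon look unmoved; I didn't re-measure them.

**Disagreement:** the first estimates of bell position from the scene and side cameras differed by up to about 10 mm. I went by the wrist camera there. No checks failed.

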